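# Pass the round cheese through the grading gate

### The job

Two small waxed cheeses wait on the grading bench, each in its lane before its own swing gate. Push the round one along its lane, flat on the deck, through its gate and on until the gate has swung fully shut behind it and the cheese stands clear in the lane beyond. Keep the gate of the square cheese shut.

Things in the scene. Friction and masses are not known exactly. Their poses are not given: they have to be found in the camera images.
- wheel: the round cheese: orange-waxed wheel, 84 mm across, 40 mm tall, 0.17 to 0.34 kg, flat in the infeed of either lane, centre 60 to 85 mm before the gate line. Origin: centre of its underside, z up. The other lane holds a square block of the same wax, 76 x 76 x 40 mm. Past the gate, it is clear of the gate's sweep from about 140 mm beyond the gate line; it meets the end stop at 198 mm.
- station: fixed white deck, 12 mm thick, with steel guides, tops 40 mm above the bench, open above. Origin on the bench, midway between the lanes on the gate line; +x is the way the cheeses go (to the robot's left), +y left of that. Deck x -150 (open end) to an end stop at +240 mm. A 6 mm divider at y 0; lane centres at y +50 and -50 mm. Lanes 94 mm wide before the gates; beyond, the outer guides step out to y +-121 mm.
- gate_left (a joint): gate of the +y lane: black upright leaf across the lane, 8 mm thick, 102 mm long, top 46 mm above the bench, on a vertical hinge at the lane's outer side (station x 0, y +109 mm). 0 = shut, against a stop; grows to 1.5 rad as it swings to station +x. A light spring (0.01 to 0.04 N m) swings it shut in about 2 s once nothing is within its 102 mm sweep.
- gate_right (a joint): gate of the -y lane, the mirror image of gate_left: same leaf and spring, vertical hinge at the lane's outer side (station x 0, y -109 mm), its free end 4 mm short of the divider. 0 = shut, grows to 1.5 rad as it swings to station +x.
Mind the look-alikes: they are no part of the job. Leave any grey or yellow look-alike of the wheel alone.

How it is judged (in metres and radians):
On the way:
1. the round cheese is in the gateway, on the deck, its gate pushed open (x of wheel in the frame of station between -0.03 and 0.08 m and z of wheel in the frame of station between 0.002 and 0.024 m and ((y of wheel in the frame of station above 0 m and value of joint gate_left above 0.35 rad) or (y of wheel in the frame of station below 0 m and value of joint gate_right above 0.35 rad))), for 0.1 s.
At the end, for the whole second after the job is handed in: the round cheese lies flat (within 10 degrees) and at rest on the deck, its centre 115 to 210 mm beyond the gate line and inside the outer guides, and both gates are shut (within 0.1 rad) (x of wheel in the frame of station between 0.115 and 0.21 m and y of wheel in the frame of station between -0.095 and 0.095 m and z of wheel in the frame of station between 0.002 and 0.022 m and angle between wheel's own z axis and vertical below 0.17 rad and linear speed of wheel below 0.02 m/s and value of joint each of gate_left, gate_right below 0.1 rad); the robot touches nothing.
It fails at once if the gate of the square cheese's lane is opened by more than 0.2 rad ((y of wheel in the frame of station above 0 m and value of joint gate_right above 0.2 rad) or (y of wheel in the frame of station below 0 m and value of joint gate_left above 0.2 rad)).
It also fails if it takes over 38 s, if anything falls off the work surface, if the arm or the gripper's body presses on something with over 40 N, if the wrist force passes 120 N, or if a joint passes its speed limit or range.

### The arm

A 6-joint arm with a two-finger parallel gripper is mounted at the origin on the work surface. World frame = base frame: x ahead of the robot, y to its left, z up, the work surface at z = 0. Lengths are in mm, angles in degrees, forces in N, time in s.
With the tool pointing down it reaches from about 325 to 775 mm from the base axis. Payload 9.3 kg.
Tool frame: the origin (TCP) lies midway between the tips of the shut fingers; the grasp point (between the pads) lies 19 mm behind it; z points along the fingers, y is the line along which they close (so a half turn about z gives the same grasp; the last joint's range is limited). The gripper opens to 85 mm and grips with 20 to 120 N. Pads are 22 mm wide; open, the fingers measure 114 mm over their backs; the gripper's body (76 mm by 85 mm) begins 54 mm behind the grasp point. The pads swing forward as they close: fully open they stand 13 mm farther back than shut.
Start: joints at [-82.368, 14.817, 1.232, 76.415, 0, 81.257], TCP at [155.052, -527.689, 231.279] pointing down, gripper open.
Joint ranges: [-174.27, 174.27], [-52.1, 104.24], [-59.71, 78.15], [-110.17, 111.67], [-87.03, 83.33], [-180, 180]. Speed limits (degrees/s): [127.2, 127.2, 159.86, 180, 180, 180].

### API

Orientations are given as a 3x3 rotation matrix whose columns are the frame's x, y, z axes.
In Python, from bench import env gives the robot as it stands. The module is installed in compiled form; this text tells all that it offers.
- The arm moves only by the tool arm_command, never from a script. Its arguments are lists of equal length, an entry for each row: "translation": the shift along the tool's x, y, z in cm, a list of three; "yaw": the turn about the tool's z in degrees. A call has 1 to 20 rows; each row is the pose to reach, as a shift and turn from the pose commanded when the call began, along the tool's axes at that moment; what a row does not reach only later rows make up. A row lasts 1/8 s, in which the tool goes at most 62.5 mm and 10.7 degrees, less where a joint would pass 70% of its speed; a pose out of reach is approached as far as the arm can. A call with a gripper value outside its range is refused whole. "gripper" is the opening, from -1 (shut) to 1 (fully open), set as the call begins (left out, the last holds). The fingers move at their own pace and stop on an object; "newtons" is the grip in N (left out, the last holds). Time passes only in rows, so rows that repeat a pose let the fingers close. It gives the time, the measured TCP pose, the force, the opening and the grip force at its end, in the units of the state.
- env.sense(): the state, without advancing time (a new reading comes with each control period).
- env.snapshot(name): name is "scene" or "top"; returns (picture, depth): 400x640x3 uint8, red, green, blue; 400x640 float32, mm along the optical axis (not along the pixel's ray), 0 where there is no reading.
- env.calibration(name): a dict with "K" (3x3 intrinsics, pixels), "pose" (4x4, takes a point from camera to world coordinates). Camera axes: x right, y up, looking along -z (the intrinsics and any distortion apply to the point x, -y, -z); pixel columns grow to the right and rows downward; lengths in mm; the calibration is good to about 2 mm. A picture is of the moment at which its call begins. calibration takes no time and is no camera call.
- env.sign_off(): hands the job in; it is judged then, once.
The state is a dict: "clock": time; "qpos": joint angles; "joint_velocities": joint speeds; "tau": joint torques, N m; "position": TCP position; "tcp_rot": TCP orientation; "force": force on the tool from outside, world axes, zero at the start; "wrist_torque": the same for the moment, N m; "width": finger opening in mm; "grip_force": force on a finger pad.
Only numpy, scipy, OpenCV 4.12 (cv2) and the standard library are available. Lean on these libraries where they do the work, as an engineer would, in place of code of your own. Each camera call takes 0.05 s, during which the arm holds its last target. There are 200 camera calls.

## Working session

There is one attempt and no reset: what is moved stays moved. The work goes in short steps, Python scripts to look and compute and a tool call to move; the robot and the scene stay as the last step left them, time stands still between calls to the robot, and variables do not carry over. Pictures are saved under pics/ and viewed, at most 10 in all, crops included, and the job is handed in when it is done.

Besides the shell and the picture viewer there is one more tool, called after "Emit:" in YAML: its name, and indented under it one key for each argument. arm_command: Moves the arm, as the interface text tells. Its arguments: {"type":"object","properties":{"translation":{"type":"array"},"yaw":{"type":"array"},"gripper":{"type":"number"},"newtons":{"type":"number"}},"required":["translation","yaw"]}

```bash
mkdir -p pics; python3 - <<'E'
from bench import env
import cv2,numpy as np
for n in("top","scene"):
    p,d=env.snapshot(n); cv2.imwrite(f"pics/{n}0.png",p[:,:,::-1]); np.save(f"pics/{n}0.npy",d)
    c=env.calibration(n); print(n,c["K"],c["pose"])
s=env.sense(); print(s["position"],s["tcp_rot"],s["clock"],s["width"])
E
```

```text
top [[411.24662179   0.         320.26943644]
 [  0.         411.24662179 209.26793841]
 [  0.           0.           1.        ]] [[ 2.16824546e-02  9.97975901e-01 -5.97827116e-02  5.72702560e+02]
 [-9.99751286e-01  2.19555124e-02  3.91435001e-03 -8.08343780e+01]
 [ 5.21898705e-03  5.96829701e-02  9.98203739e-01  8.84417769e+02]
 [ 0.00000000e+00  0.00000000e+00  0.00000000e+00  1.00000000e+00]]
scene [[372.83668108   0.         322.76137792]
 [  0.         372.83668108 196.10325824]
 [  0.           0.           1.        ]] [[ 4.43386437e-01 -4.77051313e-01  7.58834970e-01  1.21289930e+03]
 [ 8.96035216e-01  2.57635815e-01 -3.61586337e-01 -3.66816950e+02]
 [-2.30078290e-02  8.40265334e-01  5.41687002e-01  4.63745378e+02]
 [ 0.00000000e+00  0.00000000e+00  0.00000000e+00  1.00000000e+00]]
[ 155.01366251 -527.45633868  230.74450977] [[ 9.59441219e-01  2.81908708e-01 -1.67232834e-04]
 [ 2.81908715e-01 -9.59440578e-01  1.11941299e-03]
 [ 1.55122304e-04 -1.12115536e-03 -9.99999359e-01]] 0.1 85.22923912238976
```

View pics/top0.png

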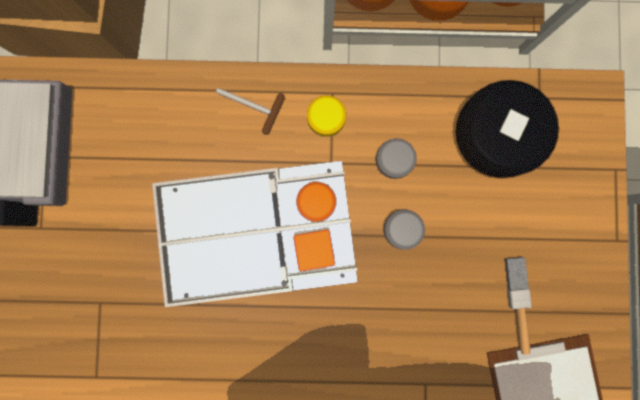

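View pics/scene0.png

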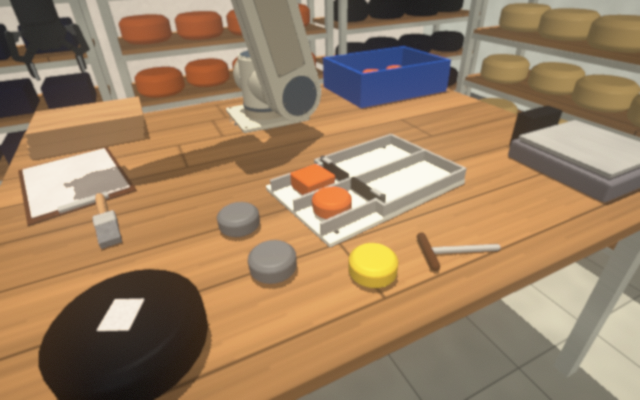

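```bash
python3 - <<'E'
import cv2
p=cv2.imread("pics/top0.png")[145:315,145:365]
cv2.imwrite("pics/crop1.png",cv2.resize(p,None,fx=3.5,fy=3.5,interpolation=cv2.INTER_CUBIC))
E
```

```text
(no output)
```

View pics/crop1.png

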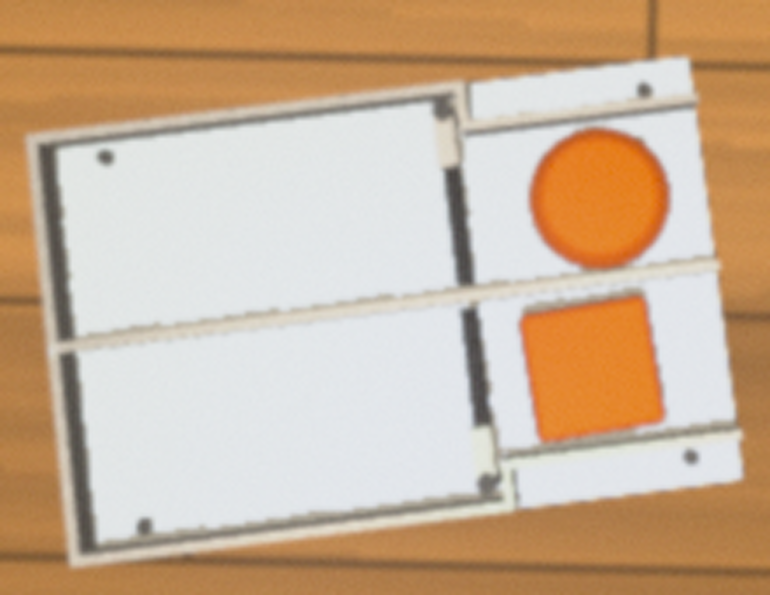

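The wheel is the orange disc at about (316,202). The orange square at (314,250) is the block. The yellow disc (326,115) and grey discs (397,158) and (404,230) are look-alikes, out of the lanes. The wheel is in the upper (station −y) lane, whose gate is gate_right.

```bash
cat > h.py <<'E'
from bench import env
import numpy as np
def w(name,u,v,z):
    c=env.calibration(name);K=c["K"];T=c["pose"]
    r=T[:3,:3]@np.array([(u-K[0,2])/K[0,0],-(v-K[1,2])/K[1,1],-1]);o=T[:3,3]
    return o+r*(z-o[2])/r[2]
E
python3 - <<'E'
from h import *
f=lambda u,v,z:w("top",145+u/3.5,145+v/3.5,z)
a=f(718,265,40);b=f(60,347,40);g1=f(443,107,46);g2=f(487,482,46);wh=f(599,198,52)
print(a,b,g1,g2,wh,np.linalg.norm(b-a),np.linalg.norm(g1-g2))
ex=(b-a)[:2];ex/=np.linalg.norm(ex);ey=np.array([-ex[1],ex[0]])
O=(g1+g2)[:2]/2
print("O",O,"ex",ex,"gate dir",(g2-g1)/np.linalg.norm(g2-g1))
for p in(a,b,wh): print((p[:2]-O)@ex,(p[:2]-O)@ey)
s=env.sense();R=s["tcp_rot"];
# tool axes: wanted tool y along +-ey
for sg in(1,-1):
    v=R.T@np.append(sg*ey,0); print("yaw",np.degrees(np.arctan2(-v[0],v[1])))
off=a[:2]+ex*150; O=off if 0 else O
for x,y in((-175,-50),(-145,-50),(0,-50),(160,-50)):
    P=O+ex*x+ey*y; print(x,y,P,"tool cm",R.T@(np.append(P,100)-s["position"])/10)
print(s["qpos"])
E
```

```text
[ 601.07336878 -146.01346635   40.        ] [544.82701006 237.21389234  40.        ] [689.94303702  17.24428515  46.        ] [472.72674655 -14.38938157  46.        ] [638.01973229 -75.38445438  52.        ] 387.333010879806 219.50764386476826
O [581.33489179   1.42745179] ex [-0.14521447  0.9894002 ] gate dir [-9.89561396e-01 -1.44111914e-01 -5.17917443e-16]
-148.74438651033498 1.881302003033532
238.58862436947106 1.8813020030335337
-84.22917456767041 -44.929792158145716
yaw 98.02446196126014
yaw -81.97553803873987
-175 -50 [ 656.21743444 -164.45685972] tool cm [ 58.31879931 -20.68361374  13.10669546]
-145 -50 [ 651.86100028 -134.7748537 ] tool cm [ 58.73758667 -23.65423751  13.11009096]
0 -50 [630.80490182   8.6881754 ] tool cm [ 60.76172561 -38.01225242  13.12650252]
160 -50 [607.57058628 166.99220751] tool cm [ 62.99525823 -53.85557922  13.14461184]
[-8.23686269e+01  1.48458882e+01  1.19443827e+00  7.64133921e+01
 -9.79447424e-04  8.12572126e+01]
```

Emit:
arm_command:
  translation:
    - [4,-1.5,0]
    - [8.5,-3.2,1]
    - [13,-5,2]
    - [17.5,-6.8,3]
    - [22,-8.5,4]
    - [26.5,-10.3,5]
    - [31,-12,6]
    - [35.5,-13.8,7]
    - [40,-15.5,8]
    - [44.5,-17.3,8.5]
    - [49,-19,9]
    - [53,-20.6,9.5]
    - [56.5,-22,10]
    - [58.4,-22.7,10]
    - [58.4,-22.7,10]
    - [58.4,-22.7,10]
    - [58.4,-22.7,10]
  yaw: [-6,-12,-18,-24,-30,-36,-42,-48,-54,-60,-66,-72,-77,-82,-82,-82,-82]
  gripper: -0.15
  newtons: 40

```text
clock: 2.22
position: [650.8, -146.0, 131.4]
tcp_rot: [[-0.144, 0.99, -0.0], [0.99, 0.144, -0.0], [-0.0, -0.0, -1.0]]
force: [-0.7, -0.9, -0.6]
width: 36.2
grip_force: 0.0
```

```bash
python3 - <<'E'
from h import *
import cv2
s=env.sense();O=np.array([581.33,1.43]);ex=np.array([-.1452,.9894]);ey=np.array([-ex[1],ex[0]])
P=s["position"];print(s["clock"],P,(P[:2]-O)@ex,(P[:2]-O)@ey,s["tcp_rot"],s["width"],s["force"])
p,d=env.snapshot("scene");cv2.imwrite("pics/s1.png",cv2.resize(p[100:280,200:500,::-1],None,fx=2.5,fy=2.5))
E
```

```text
2.225 [ 650.75807534 -145.95221601  131.44425687] -155.90092106405618 -47.29223998005364 [[-1.43791710e-01  9.89607971e-01 -8.75141444e-05]
 [ 9.89607973e-01  1.43791704e-01 -7.23701236e-05]
 [-5.90342432e-05 -9.70109189e-05 -9.99999994e-01]] 36.22768195039728 [-0.685343   -0.87315333 -0.56609257]
```

View pics/s1.png

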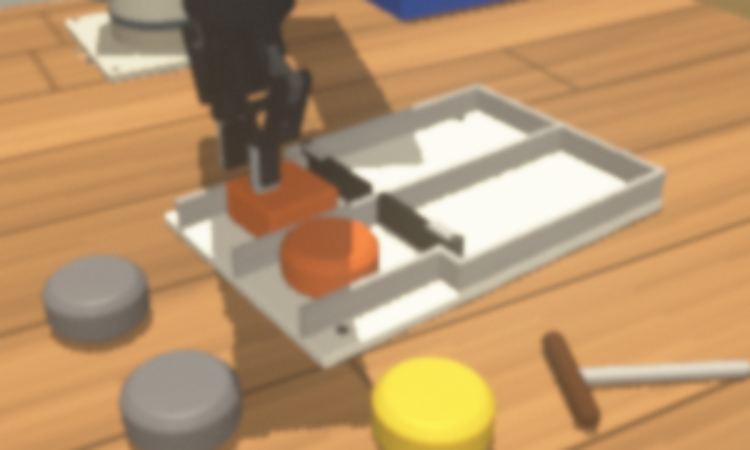

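The hand is over the open end of the round cheese's lane and the wheel is untouched. In the crop the wheel is at (330,257) and both gates are shut. Next I descend behind it.

Emit:
arm_command:
  translation:
    - [0,0.15,3]
    - [0,0.15,6]
    - [0,0.15,8.5]
    - [0,0.15,10.3]
    - [0,0.15,11.3]
    - [0,0.15,11.3]
    - [0,0.15,11.3]
  yaw: [0,0,0,0,0,0,0]

```text
clock: 3.15
position: [653.3, -145.3, 19.2]
tcp_rot: [[-0.145, 0.989, 0.001], [0.989, 0.145, -0.0], [-0.001, 0.001, -1.0]]
force: [0.1, 0.2, -0.2]
width: 36.7
grip_force: 0.0
```

```bash
python3 - <<'E'
from h import *
import cv2
p,d=env.snapshot("scene");cv2.imwrite("pics/s2.png",cv2.resize(p[100:280,200:500,::-1],None,fx=2.5,fy=2.5))
E
```

```text
(no output)
```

View pics/s2.png

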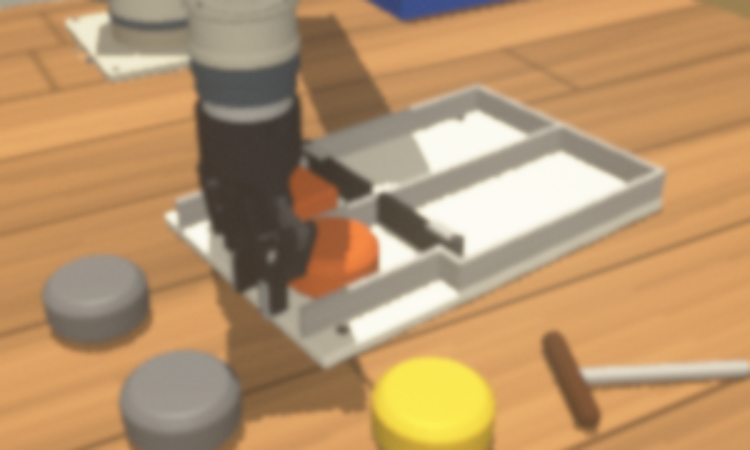

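The fingers stand in the lane behind the wheel with no contact force. Now the push, first part.

Emit:
arm_command:
  translation:
    - [0.8,0,0]
    - [1.6,0,0]
    - [2.4,0,0]
    - [3.2,0,0]
    - [4,0,0]
    - [4.8,0,0]
    - [5.6,0,0]
    - [6.4,0,0]
    - [7.2,0,0]
    - [8,0,0]
    - [8.8,0,0]
    - [9.6,0,0]
    - [10.4,0,0]
    - [11.2,0,0]
    - [12,0,0]
    - [12,0,0]
  yaw: [0,0,0,0,0,0,0,0,0,0,0,0,0,0,0,0]

```text
clock: 5.2
position: [635.1, -25.2, 18.1]
tcp_rot: [[-0.147, 0.989, -0.0], [0.989, 0.147, 0.001], [0.001, -0.0, -1.0]]
force: [-0.2, -0.2, -0.3]
width: 36.0
grip_force: 0.0
```

```bash
python3 - <<'E'
from h import *
import cv2
p,d=env.snapshot("scene");q,d=env.snapshot("top")
a=cv2.resize(p[100:280,220:480,::-1],None,fx=1.5,fy=1.5);b=cv2.resize(q[145:325,145:405,::-1],None,fx=1.5,fy=1.5)
cv2.imwrite("pics/s3.png",np.hstack([a,b]))
E
```

```text
(no output)
```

View pics/s3.png

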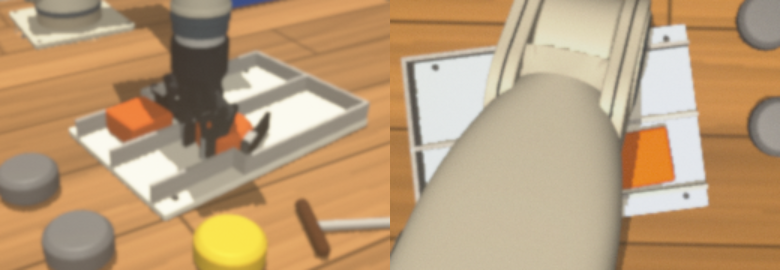

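The wheel is in the gateway ahead of the fingers at (230,130) in the left crop, with its gate swung open. The square block hasn't moved. I'll carry on with the push.

Emit:
arm_command:
  translation:
    - [0.8,0,0]
    - [1.6,0,0]
    - [2.4,0,0]
    - [3.2,0,0]
    - [4,0,0]
    - [4.8,0,0]
    - [5.6,0,0]
    - [6.4,0,0]
    - [7.2,0,0]
    - [8,0,0]
    - [8.8,0,0]
    - [9.6,0,0]
    - [10.4,0,0]
    - [11.2,0,0]
    - [12,0,0]
    - [12.8,0,0]
    - [13.6,0,0]
    - [14.2,0,0]
    - [14.7,0,0]
    - [14.7,0,0]
  yaw: [0,0,0,0,0,0,0,0,0,0,0,0,0,0,0,0,0,0,0,0]

```text
clock: 7.8
position: [614.0, 119.6, 18.3]
tcp_rot: [[-0.146, 0.989, 0.0], [0.989, 0.146, 0.0], [0.0, 0.0, -1.0]]
force: [-0.9, 0.2, -0.5]
width: 36.1
grip_force: 0.0
```

```bash
python3 - <<'E'
from h import *
import cv2
p,d=env.snapshot("scene");q,d=env.snapshot("top")
a=cv2.resize(p[100:280,220:480,::-1],None,fx=1.5,fy=1.5);b=cv2.resize(q[145:325,145:405,::-1],None,fx=1.5,fy=1.5)
cv2.imwrite("pics/s4.png",np.hstack([a,b]))
E
```

```text
(no output)
```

View pics/s4.png

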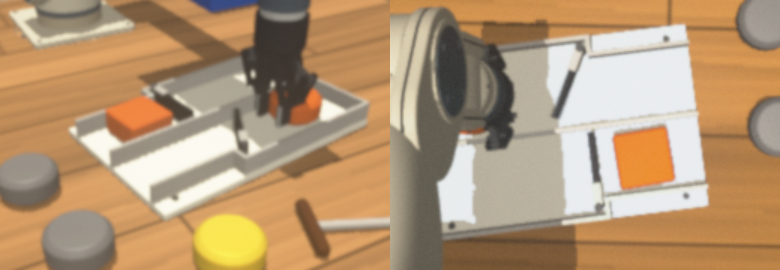

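The wheel is in the lane beyond the gate at about (300,105) in the left crop. Its gate is swinging shut behind the fingers. I'll ease back a little, then lift.

Emit:
arm_command:
  translation:
    - [-0.3,0,0]
    - [-0.3,0,-1]
    - [-0.3,0,-3]
    - [-0.3,0,-6]
    - [-0.3,0,-9]
    - [-0.3,0,-12]
    - [-0.3,0,-15]
    - [-4,4,-16]
    - [-8,8,-16]
    - [-12,10,-16]
    - [-16,10,-16]
    - [-20,10,-16]
    - [-24,10,-16]
    - [-28,10,-16]
    - [-32,10,-16]
    - [-34,10,-16]
    - [-34,10,-16]
    - [-34,10,-16]
    - [-34,10,-16]
    - [-34,10,-16]
  yaw: [0,0,0,0,0,0,0,0,0,0,0,0,0,0,0,0,0,0,0,0]

```text
clock: 10.4
position: [762.5, -201.5, 178.7]
tcp_rot: [[-0.147, 0.989, 0.0], [0.989, 0.147, -0.0], [-0.0, 0.0, -1.0]]
force: [-0.3, 0.7, 0.5]
width: 36.4
grip_force: 0.0
```

Emit:
arm_command:
  translation:
    - [0,0,0]
    - [0,0,0]
    - [0,0,0]
    - [0,0,0]
    - [0,0,0]
    - [0,0,0]
    - [0,0,0]
    - [0,0,0]
    - [0,0,0]
    - [0,0,0]
    - [0,0,0]
    - [0,0,0]
  yaw: [0,0,0,0,0,0,0,0,0,0,0,0]

```text
clock: 11.9
position: [762.4, -202.7, 178.3]
tcp_rot: [[-0.146, 0.989, -0.0], [0.989, 0.146, 0.0], [0.0, 0.0, -1.0]]
force: [0.7, -0.4, -0.2]
width: 36.2
grip_force: 0.0
```

```bash
python3 - <<'E'
from h import *
import cv2
p,d=env.snapshot("scene");q,d=env.snapshot("top")
a=cv2.resize(p[100:280,220:480,::-1],None,fx=1.5,fy=1.5);b=cv2.resize(q[145:325,145:405,::-1],None,fx=1.5,fy=1.5)
cv2.imwrite("pics/s5.png",np.hstack([a,b]))
h=cv2.inRange(cv2.cvtColor(q,cv2.COLOR_RGB2HSV),(3,170,100),(14,255,255)); h[:145]=0;h[325:]=0
n,l,st,ce=cv2.connectedComponentsWithStats(h)
O=np.array([581.33,1.43]);ex=np.array([-.1452,.9894]);ey=np.array([-ex[1],ex[0]])
for i in range(1,n):
    if st[i,4]>200:
        P=w("top",*ce[i],52)[:2]-O; print(st[i],ce[i],P@ex,P@ey)
E
```

```text
[ 178  195   40   39 1194] [197.59966499 214.2118928 ] 156.9186875913937 -49.05405165015583
```

View pics/s5.png

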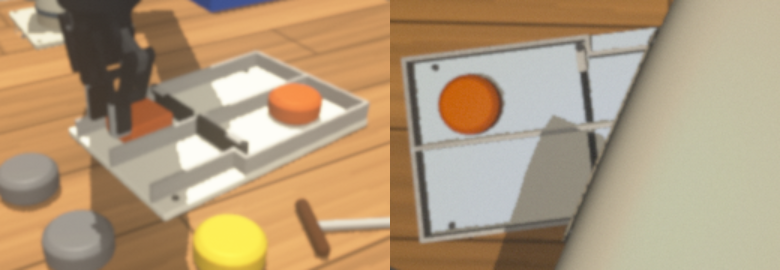

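The wheel lies flat at x ≈ 157 mm, y ≈ −49 mm (station frame), at (470,104) in the right crop. Both gates look shut and the robot is clear.

```bash
python3 -c "
from bench import env
print(env.sign_off())"
```

```text
the job is handed in; nothing more can be done
None
```

I pushed the round cheese through its gate and handed the job in at about 12 s; it lies flat about 157 mm past the gate line, and in the last pictures both gates look shut and the robot is clear (no verdict came back).

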